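# Make up two gift sets in their trays

## Task

Make up the two gift sets. In the three-compartment tray, put the striped candle jar in the middle compartment and one speckled pot and one bird in the compartments either side of it; put the other pot and the other bird in the two-compartment tray, one to a compartment. Stand each thing upright on the floor of its compartment, near the middle of it, without dropping it, and leave the two egg cups where they stand.

Things in the scene. Friction and masses are not known exactly. Their poses are not given: they have to be found in the camera images.
- tray_three: Shallow fixed brown card tray with pale liners, three square compartments in a row along its y axis, 268 x 92 mm over all, 12 mm high. Origin: centre of its underside; z up. Walls and dividers 4 mm thick, floor 4 mm thick (things stand 4 mm above the origin), each compartment 84 x 84 mm inside with its middle at x = 0 and y = -88, 0 and +88 mm.
- tray_two: Shallow fixed brown card tray with pale liners, two square compartments in a row along its y axis, 180 x 92 mm over all, 12 mm high. Origin: centre of its underside; z up. Walls and dividers 4 mm thick, floor 4 mm thick (things stand 4 mm above the origin), each compartment 84 x 84 mm inside with its middle at x = 0 and y = -44 and +44 mm.
- candle: Striped ceramic candle jar, round, 61 mm across, straight sided, 60 mm high, about 200 g. Origin: centre of its underside, z up. Can be gripped across the outside from above.
- pot_a: One of two alike small round glazed pots, pale with speckles, open at the top, upright steep wall, 54 mm across at the upper half (44 mm at the foot), 38 mm high, about 90 g. Origin: centre of its underside, z up. Can be gripped across the outside from above.
- pot_b: One of two alike small round glazed pots, pale with speckles, open at the top, upright steep wall, 54 mm across at the upper half (44 mm at the foot), 38 mm high, about 90 g. Origin: centre of its underside, z up. Can be gripped across the outside from above.
- bird_a: One of two alike small glazed bird ornaments with a grey back, 36 mm wide (its x), 64 mm long (its y) and 45 mm high, about 50 g, widest near half height. Origin: centre of its underside, z up. Grip across the 36 mm width from above.
- bird_b: One of two alike small glazed bird ornaments with a grey back, 36 mm wide (its x), 64 mm long (its y) and 45 mm high, about 50 g, widest near half height. Origin: centre of its underside, z up. Grip across the 36 mm width from above.
- egg_cup_1: Small plain egg cup (yellow), round, tapering to a narrow foot, 50 mm across, 31 mm high. A bystander standing among the stock, loose; not part of either set. Origin: centre of its underside, z up.
- egg_cup_2: Small plain egg cup (pink), round, tapering to a narrow foot, 50 mm across, 31 mm high. A bystander standing among the stock, loose; not part of either set. Origin: centre of its underside, z up.
- keyring_carousel: Fixed wooden key-ring carousel, an obstacle: round base 124 mm across, square post 50 mm wide, 284 mm tall. Origin: centre of its underside. Other fixed obstacles: gift boxes back left (from x 0.59, y 0.31 outwards), a cloth-covered riser 122 mm high from x 0.70 back, mugs up to 95 mm high at the back right (beyond x 0.63).
Mind the look-alikes: they are no part of the job. Leave any blue or orange look-alike of the bird_b alone.

How it is judged (in metres and radians):
At the end, for the whole second after the job is handed in: Candle in the middle of the three-cell tray, one pot and one bird in its outer cells, the other pot and bird in the two-cell tray; each within 20 mm of its cell's middle along both tray axes, at most 10 mm above the tray's origin, upright within 0.15 rad, released, at rest (x of candle in the frame of tray_three between -0.02 and 0.02 m and y of candle in the frame of tray_three between -0.02 and 0.02 m and z of candle in the frame of tray_three between -0.002 and 0.01 m and ((((x of pot_a in the frame of tray_three between -0.02 and 0.02 m and y of pot_a in the frame of tray_three between 0.068 and 0.108 m and z of pot_a in the frame of tray_three between -0.002 and 0.01 m) or (x of pot_a in the frame of tray_three between -0.02 and 0.02 m and y of pot_a in the frame of tray_three between -0.108 and -0.068 m and z of pot_a in the frame of tray_three between -0.002 and 0.01 m)) and ((x of pot_b in the frame of tray_two between -0.02 and 0.02 m and y of pot_b in the frame of tray_two between 0.024 and 0.064 m and z of pot_b in the frame of tray_two between -0.002 and 0.01 m) or (x of pot_b in the frame of tray_two between -0.02 and 0.02 m and y of pot_b in the frame of tray_two between -0.064 and -0.024 m and z of pot_b in the frame of tray_two between -0.002 and 0.01 m))) or (((x of pot_b in the frame of tray_three between -0.02 and 0.02 m and y of pot_b in the frame of tray_three between 0.068 and 0.108 m and z of pot_b in the frame of tray_three between -0.002 and 0.01 m) or (x of pot_b in the frame of tray_three between -0.02 and 0.02 m and y of pot_b in the frame of tray_three between -0.108 and -0.068 m and z of pot_b in the frame of tray_three between -0.002 and 0.01 m)) and ((x of pot_a in the frame of tray_two between -0.02 and 0.02 m and y of pot_a in the frame of tray_two between 0.024 and 0.064 m and z of pot_a in the frame of tray_two between -0.002 and 0.01 m) or (x of pot_a in the frame of tray_two between -0.02 and 0.02 m and y of pot_a in the frame of tray_two between -0.064 and -0.024 m and z of pot_a in the frame of tray_two between -0.002 and 0.01 m)))) and ((((x of bird_a in the frame of tray_three between -0.02 and 0.02 m and y of bird_a in the frame of tray_three between 0.068 and 0.108 m and z of bird_a in the frame of tray_three between -0.002 and 0.01 m) or (x of bird_a in the frame of tray_three between -0.02 and 0.02 m and y of bird_a in the frame of tray_three between -0.108 and -0.068 m and z of bird_a in the frame of tray_three between -0.002 and 0.01 m)) and ((x of bird_b in the frame of tray_two between -0.02 and 0.02 m and y of bird_b in the frame of tray_two between 0.024 and 0.064 m and z of bird_b in the frame of tray_two between -0.002 and 0.01 m) or (x of bird_b in the frame of tray_two between -0.02 and 0.02 m and y of bird_b in the frame of tray_two between -0.064 and -0.024 m and z of bird_b in the frame of tray_two between -0.002 and 0.01 m))) or (((x of bird_b in the frame of tray_three between -0.02 and 0.02 m and y of bird_b in the frame of tray_three between 0.068 and 0.108 m and z of bird_b in the frame of tray_three between -0.002 and 0.01 m) or (x of bird_b in the frame of tray_three between -0.02 and 0.02 m and y of bird_b in the frame of tray_three between -0.108 and -0.068 m and z of bird_b in the frame of tray_three between -0.002 and 0.01 m)) and ((x of bird_a in the frame of tray_two between -0.02 and 0.02 m and y of bird_a in the frame of tray_two between 0.024 and 0.064 m and z of bird_a in the frame of tray_two between -0.002 and 0.01 m) or (x of bird_a in the frame of tray_two between -0.02 and 0.02 m and y of bird_a in the frame of tray_two between -0.064 and -0.024 m and z of bird_a in the frame of tray_two between -0.002 and 0.01 m)))) and angle between each of candle, pot_a, pot_b, bird_a, bird_b's own z axis and vertical below 0.15 rad and linear speed of each of candle, pot_a, pot_b, bird_a, bird_b below 0.02 m/s); the robot touches nothing.
It fails at once if an egg cup is displaced by more than 20 mm or tipped (distance of any of egg_cup_1, egg_cup_2 from where it was at the start of the episode above 0.02 m or angle between any of egg_cup_1, egg_cup_2's own z axis and vertical above 0.3 rad).
It fails at once if the candle, a pot or a bird is dropped (free fall of more than about 30 mm) ((contact force between the fingers and candle below 0.02 N and linear speed of candle above 0.75 m/s) or (contact force between the fingers and pot_a below 0.02 N and linear speed of pot_a above 0.75 m/s) or (contact force between the fingers and pot_b below 0.02 N and linear speed of pot_b above 0.75 m/s) or (contact force between the fingers and bird_a below 0.02 N and linear speed of bird_a above 0.75 m/s) or (contact force between the fingers and bird_b below 0.02 N and linear speed of bird_b above 0.75 m/s)).
It also fails if it takes over 138 s, if anything falls off the work surface, if the arm or the gripper's body presses on something with over 40 N, if the wrist force passes 120 N, or if a joint passes its speed limit or range.

## Robot

A 6-joint arm with a two-finger parallel gripper is mounted at the origin on a cart in front of the work surface, level with it; the furniture and walls round the work are solid. World frame = base frame: x ahead of the robot, y to its left, z up, the work surface at z = 0. Lengths are in mm, angles in rad, forces in N, time in s.
With the tool pointing down it reaches from about 350 to 975 mm from the base axis. Payload 7.1 kg.
Tool frame: the origin (TCP) lies between the finger pads; the fingertips stand 14 mm ahead of it and the grasp point (between the pads) lies 5 mm behind it; z points along the fingers, y is the line along which they close (so a half turn about z gives the same grasp; the last joint's range is limited). The gripper opens to 88 mm and grips with 3 to 60 N. Pads are 20 mm wide; open, the fingers measure 115 mm over their backs; the gripper's body (75 mm by 178 mm) begins 61 mm behind the grasp point.
Start: joints at [-1.331, 0.423, 1.63, -0, 1.089, -0.019], TCP at [159.969, -604.164, 236.675] pointing down, gripper open.
Joint ranges: [-3, 3], [-0.9, 2.11], [0.09, 2.58], [-1.31, 4.45], [0.11, 2.69], [-2.54, 2.54]. Speed limits (rad/s): [2.39, 2.39, 3.01, 3.14, 3.14, 3.14].

## Interface

Orientations are given as a rotation vector (axis times angle).
In Python, from workcell import ctrl gives the robot as it stands. The module is installed in compiled form; this text tells all that it offers.
- The arm moves only by the tool servo_tool, never from a script. Its argument "plan" is a list of rows, each a list of 3 entries, a list of its own where there are three numbers: the closure, from 0 (fully open) to 1 (shut), then the shift along the world's x, y, z in mm, then the turn about the world's z in degrees. In form: [[hand, [x, y, z], yaw], ...]. A call has 1 to 10 rows; each row is the pose to reach, as a shift and turn from the pose commanded when the call began; what a row does not reach only later rows make up. A row lasts 1/12 s, in which the tool goes at most 41.7 mm and 7.16 degrees, less where a joint would pass 70% of its speed; a pose out of reach is approached as far as the arm can. A call with a gripper value outside its range is refused whole. The fingers move at their own pace and stop on an object; the grip force is fixed at half the most. Time passes only in rows, so rows that repeat a pose let the fingers close. It gives the time, the measured TCP pose, the force, the opening and the grip force at its end, in the units of the state.
- ctrl.get_obs(): the state, without advancing time (a new reading comes with each control period).
- ctrl.get_image(name): name is "side" or "top"; returns the picture (420x560x3 uint8, blue, green, red); there is no depth.
- ctrl.camera_info(name): a dict with "fovy" (degrees; the focal length in pixels is half the picture's height over the tangent of half this angle, whatever the lens; pixels are square), "cx", "cy" (the principal point, pixels), "rvec" (rotation vector, rad) and "tvec" (3), from world to camera coordinates, as OpenCV has them. Camera axes: x right, y down, z forward; pixel columns grow to the right and rows downward; lengths in mm; the calibration is good to about 2 mm. A picture is of the moment at which its call begins. camera_info takes no time and is no camera call.
- ctrl.close_job(): hands the job in; it is judged then, once.
The state is a dict: "t": time; "qpos": joint angles; "qvel": joint speeds; "joint_torque": joint torques, N m; "ee_pos": TCP position; "orientation": TCP orientation; "ft_force": force on the tool from outside, world axes, zero at the start; "moment": the same for the moment, N m; "width": finger opening in mm; "grasp_force": force on a finger pad.
Only numpy, scipy, OpenCV 4.12 (cv2) and the standard library are available. Lean on these libraries where they do the work, as an engineer would, in place of code of your own. Each camera call takes 0.05 s, during which the arm holds its last target. There are 200 camera calls.

## Working session

There is one attempt and no reset: what is moved stays moved. The work goes in short steps, Python scripts to look and compute and a tool call to move; the robot and the scene stay as the last step left them, time stands still between calls to the robot, and variables do not carry over. Pictures are saved under pics/ and viewed, at most 14 in all, crops included, and the job is handed in when it is done.

Besides the shell and the picture viewer there is one more tool, called after "Request:" as a command line: name --argument value ..., lists and objects as JSON in quotes. servo_tool: Moves the arm, as the interface text tells. Its arguments: {"type":"object","properties":{"plan":{"type":"array"}},"required":["plan"]}

```bash
mkdir -p pics
cat > h.py <<'E'
import numpy as np, cv2
from workcell import ctrl
def cam(n):
    c=ctrl.camera_info(n); R=cv2.Rodrigues(np.array(c["rvec"],float))[0]; t=np.array(c["tvec"],float).ravel()
    f=210/np.tan(np.radians(c["fovy"])/2); return R,t,f,c["cx"],c["cy"]
def ray(n,u,v,z):
    R,t,f,cx,cy=cam(n); d=R.T@np.array([(u-cx)/f,(v-cy)/f,1]); o=-R.T@t
    return o+d*(z-o[2])/d[2]
def proj(n,p):
    R,t,f,cx,cy=cam(n); q=R@np.array(p,float)+t; return q[0]/q[2]*f+cx,q[1]/q[2]*f+cy
E
python3 - <<'E'
from h import *
for n in("top","side"):
    im=ctrl.get_image(n); cv2.imwrite(f"pics/{n}0.png",im); c=ctrl.camera_info(n); print(c)
    R,t,*_=cam(n); print(-R.T@t)
E
```

```text
{'fovy': 42.30109611670976, 'cx': 280.07787587951225, 'cy': 208.5206194623572, 'rvec': array([ 2.17268701, -2.11897024,  0.1650695 ]), 'tvec': array([ -69.27041052,  524.1638238 , 1348.45110932])}
[ 319.53792867  -52.53099399 1411.73740653]
{'fovy': 46.402832825411316, 'cx': 270.33034485544306, 'cy': 210.349723702383, 'rvec': array([ 0.71114565, -2.29702632,  1.50481143]), 'tvec': array([375.26625882, 190.02546788, 920.22350202])}
[-105.88390409  849.52477164  539.29768991]
```

View pics/top0.png

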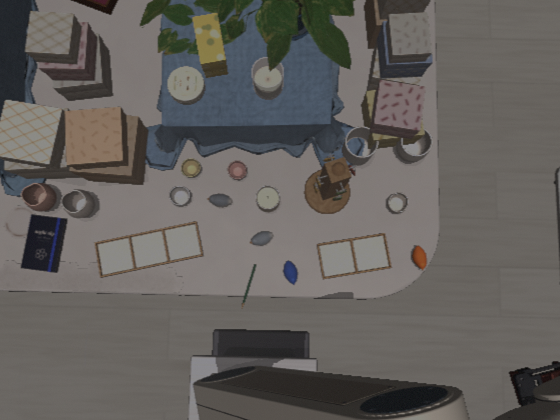

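View pics/side0.png

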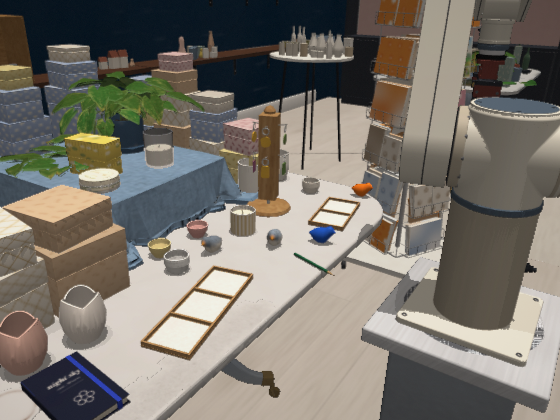

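Top view: trays at about (150,250) and (354,256), candle (268,199), pots (181,197) and (397,203), grey birds (220,200) and (262,238). The egg cups are yellow (191,169) and pink (237,170).

Could be taken for the targets:
- **Birds:** blue (291,272) and orange (419,257), both to be left alone.
- **Pots:** the egg cups (191,169) and (237,170), and the mugs (360,146) and (415,144).
- **Candle:** the jar on the riser (267,75).

I choose the grey birds, the pale pots and the striped jar on the table, and check them in a close crop.

Run:
```python
from h import *
im=cv2.imread("pics/top0.png")
c=im[150:290,85:245]; d=im[150:290,200:440]
cv2.imwrite("pics/c1.png",np.vstack([cv2.resize(im[155:285,90:300],None,fx=3.8,fy=3.8,interpolation=cv2.INTER_CUBIC)]))
cv2.imwrite("pics/c2.png",cv2.resize(im[155:285,230:440],None,fx=3.8,fy=3.8,interpolation=cv2.INTER_CUBIC))
hsv=cv2.cvtColor(im,cv2.COLOR_BGR2HSV)
for n,p in dict(tab=(300,220),bird1=(220,200),bird2=(262,238),pot=(181,197),pot2=(397,203),pale=(150,250),candle=(268,199),wall=(133,250)).items(): print(n,im[p[1],p[0]],hsv[p[1],p[0]])
```

```text
tab [122 125 131] [ 10  18 131]
bird1 [88 84 82] [110  17  88]
bird2 [100  95  94] [115  15 100]
pot [139 138 139] [150   2 139]
pot2 [136 138 139] [ 20   6 139]
pale [135 137 139] [ 15   7 139]
candle [124 137 138] [ 28  26 138]
wall [ 98 103 106] [ 19  19 106]
```

View pics/c1.png

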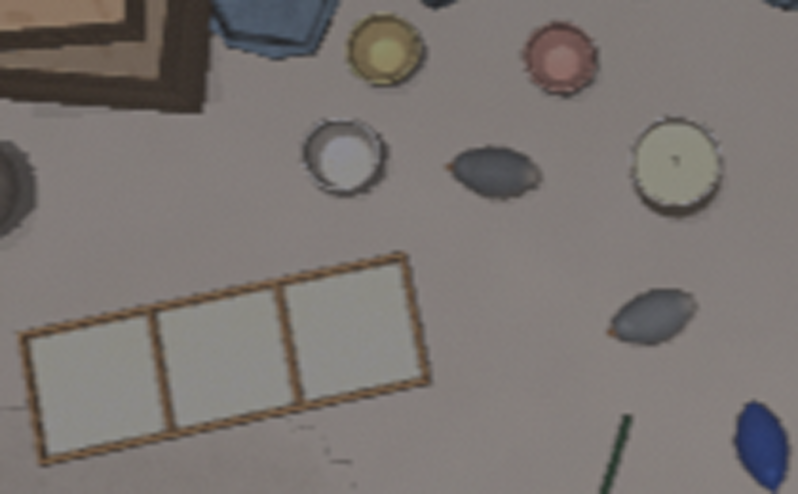

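View pics/c2.png

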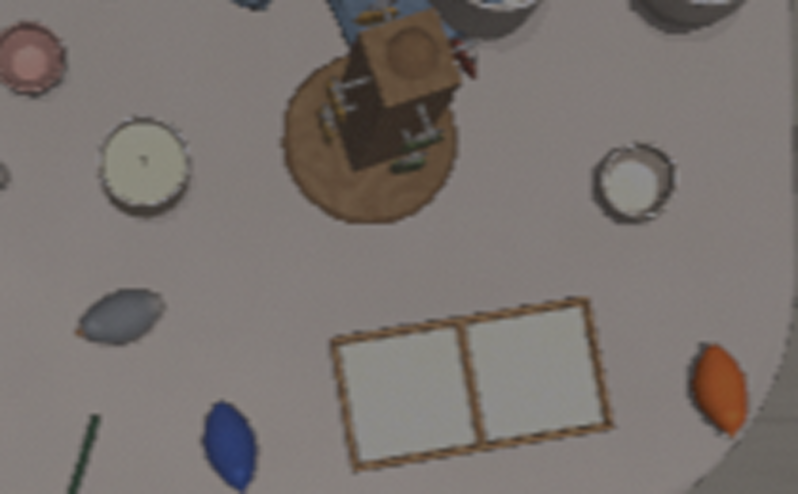

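The crops confirm the choice: striped jar, two pale pots and two grey birds on the table. Next I measure poses with masks.

Run:
```python
from h import *
im=cv2.imread("pics/top0.png"); hsv=cv2.cvtColor(im,cv2.COLOR_BGR2HSV)
def big(roi,m):
    x0,y0,x1,y1=roi; k=m[y0:y1,x0:x1].astype(np.uint8)
    cs,_=cv2.findContours(k,cv2.RETR_EXTERNAL,cv2.CHAIN_APPROX_NONE,offset=(x0,y0)); return max(cs,key=cv2.contourArea)
for n,roi in dict(t3=(90,215,210,285),t2=(310,228,398,286)).items():
    c=big(roi,hsv[...,1]>70); r=cv2.minAreaRect(c); P=np.array([ray("top",u,v,12)[:2] for u,v in cv2.boxPoints(r)])
    e=[P[1]-P[0],P[2]-P[1]]; l=max(e,key=np.linalg.norm); a=np.degrees(np.arctan2(l[1],l[0]))
    print(n,P.mean(0).round(1),"long axis deg",a.round(1),[np.linalg.norm(q).round(1) for q in e])
g=im.max(2); 
for n,roi in dict(b1=(205,188,237,212),b2=(245,226,278,250)).items():
    c=big(roi,g<115); (u,v),s,a=cv2.fitEllipse(c); al=np.radians(a+90)
    A=[ray("top",u+k*10*np.cos(al),v+k*10*np.sin(al),22)[:2] for k in(-1,1)]; d=A[1]-A[0]
    print(n,(u,v),s,ray("top",u,v,22)[:2].round(1),"axis deg",np.degrees(np.arctan2(d[1],d[0])).round(1),cv2.contourArea(c))
for n,(u,v,z) in dict(p1=(90+345/3.8,155+156/3.8,38),p2=(230+634/3.8,155+182/3.8,38),candle=(90+676.5/3.8,155+162/3.8,60),ey=(90+386/3.8,155+49/3.8,31),ep=(90+561/3.8,155+58/3.8,31),car=(230+371/3.8,155+139/3.8,8),blue=(291,272,22)).items():
    print(n,ray("top",u-.4,v-.4,z)[:2].round(1))
o=ctrl.get_obs(); print(o)
print(cv2.Rodrigues(np.array(o["orientation"]))[0].round(3))
```

```text
t3 [416.3 280.6] long axis deg -76.6 [np.float64(269.7), np.float64(91.6)]
t2 [ 412.3 -248.7] long axis deg -79.3 [np.float64(180.5), np.float64(91.1)]
b1 (219.88723754882812, 199.9032745361328) (13.43095588684082, 23.832216262817383) [547.  100.4] axis deg 84.0 246.5
b2 (261.4899597167969, 238.0363006591797) (13.31049919128418, 23.19899559020996) [450.5 -10.3] axis deg 109.9 239.0
p1 [552.8 200.3]
p2 [ 549.2 -354.4]
candle [550.7 -23.9]
ey [628.9 177.5]
ep [625.7  57.7]
car [ 579.7 -179. ]
blue [366.7 -86.9]
{'t': 0.1, 'qpos': array([-1.33100100e+00,  4.23768181e-01,  1.63060956e+00, -1.96142010e-05,
        1.08862113e+00, -1.90067716e-02]), 'qvel': array([-0.00169817, -0.00058359, -0.00400427, -0.00061135,  0.00085217,
        0.00159537]), 'joint_torque': array([-6.97988635e-04, -5.45611954e+01, -2.74327022e+01,  6.44684304e-02,
        1.88554876e-02, -2.47982678e-05]), 'ee_pos': array([ 159.85077265, -603.70413332,  235.97865586]), 'orientation': array([-3.11394100e+00, -4.05225893e-01,  2.70354193e-04]), 'ft_force': array([ 0.47901052, -0.03404091,  0.4386436 ]), 'moment': array([ 0.00158134, -0.00572764,  0.01562001]), 'grasp_force': 0.0, 'width': 87.74239922471018}
[[ 0.967  0.256 -0.   ]
 [ 0.256 -0.967  0.001]
 [ 0.    -0.001 -1.   ]]
```

Request:
servo_tool --plan '[[0,[389,250,-107],0],[0,[389,250,-107],0],[0,[389,250,-107],0],[0,[389,250,-107],0],[0,[389,250,-107],0],[0,[389,250,-107],0],[0,[389,250,-107],0],[0,[389,250,-107],0],[0,[389,250,-107],0],[0,[389,250,-107],0]]'

```text
t: 0.93
ee_pos: [502.7, -383.1, 142.0]
orientation: [-3.115, -0.405, 0.001]
ft_force: [0.6, -0.9, -0.5]
width: 87.8
grasp_force: 0.0
```

Request:
servo_tool --plan '[[0,[47,29,-12],0],[0,[47,29,-12],0],[0,[47,29,-12],0],[0,[47,29,-50],0],[0,[47,29,-85],0],[0,[47,29,-105],0],[0,[47,29,-117],0],[0,[47,29,-117],0],[0.2,[47,29,-117],0],[0.5,[47,29,-117],0]]'

```text
t: 1.77
ee_pos: [549.0, -356.9, 27.4]
orientation: [3.114, 0.404, 0.003]
ft_force: [0.4, -0.1, -0.8]
width: 78.1
grasp_force: 0.0
```

Request:
servo_tool --plan '[[0.7,[0,0,0],0],[0.7,[0,0,0],0],[0.7,[0,0,0],0],[0.7,[0,0,0],0],[0.7,[0,0,0],0],[0.7,[0,0,0],0]]'

```text
t: 2.27
ee_pos: [549.3, -356.4, 27.0]
orientation: [3.114, 0.405, 0.003]
ft_force: [-0.6, -1.7, 5.8]
width: 52.3
grasp_force: 30.0
```

Request:
servo_tool --plan '[[0.7,[0,0,20],0],[0.7,[0,0,50],0],[0.7,[-15,8,70],0],[0.7,[-50,25,70],0],[0.7,[-85,43,70],0],[0.7,[-115,58,70],0],[0.7,[-129,64,70],0],[0.7,[-129,64,55],0],[0.7,[-129,64,35],0],[0.7,[-129,64,20],0]]'

```text
t: 3.1
ee_pos: [419.0, -291.3, 45.3]
orientation: [-3.115, -0.405, -0.0]
ft_force: [0.8, 0.7, -1.2]
width: 52.5
grasp_force: 30.0
```

Request:
servo_tool --plan '[[0.7,[0,0,-6],0],[0.7,[0,0,-11],0],[0.7,[0,0,-14],0],[0.7,[0,0,-15],0],[0.7,[0,0,-15],0],[0.7,[0,0,-15],0]]'

```text
t: 3.6
ee_pos: [419.9, -292.0, 31.3]
orientation: [3.115, 0.405, 0.001]
ft_force: [-0.1, -0.7, -0.7]
width: 52.3
grasp_force: 30.0
```

Request:
servo_tool --plan '[[0.35,[0,0,0],0],[0.3,[0,0,0],0],[0.2,[0,0,0],0],[0.1,[0,0,0],0],[0,[0,0,12],0],[0,[0,0,45],0],[0,[0,0,85],0],[0,[0,0,100],7],[0,[0,40,100],14],[0,[5,80,100],21]]'

```text
t: 4.43
ee_pos: [425.1, -212.6, 133.1]
orientation: [2.985, 0.968, 0.005]
ft_force: [0.0, 0.2, 0.3]
width: 88.0
grasp_force: 0.0
```

Request:
servo_tool --plan '[[0,[4,33,0],7],[0,[8,66,0],14],[0,[12,100,0],21],[0,[16,133,0],28],[0,[20,166,0],35],[0,[24,200,0],42],[0,[25,202,0],49],[0,[25,202,0],56],[0,[25,202,0],63],[0,[25,202,0],70]]'

```text
t: 5.27
ee_pos: [449.6, -9.2, 131.6]
orientation: [1.885, 2.512, 0.001]
ft_force: [0.5, 0.3, 0.9]
width: 87.8
grasp_force: 0.0
```

Run:
```python
from h import *
im=ctrl.get_image("top"); cv2.imwrite("pics/top1.png",im); s=ctrl.get_image("side")
a=cv2.resize(im[160:290,200:440],None,fx=2.4,fy=2.4,interpolation=cv2.INTER_CUBIC)
b=cv2.resize(s[180:290,130:390],(576,244),interpolation=cv2.INTER_CUBIC)
cv2.imwrite("pics/v1.png",np.vstack([a,b])); o=ctrl.get_obs(); print(o["ee_pos"],cv2.Rodrigues(np.array(o["orientation"]))[0][:2,1])
```

```text
[449.54336077  -9.53340347 131.47826993] [0.96163172 0.27434293]
```

View pics/v1.png

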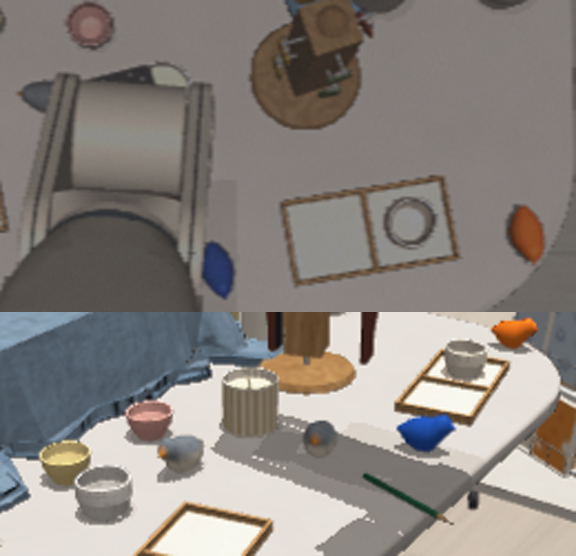

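The pot stands in the middle of the right cell of the two-cell tray (crop 408,222), and the grey bird is under the gripper. Grasping it now.

Request:
servo_tool --plan '[[0.2,[1,-1,-30],4],[0.2,[1,-1,-65],4],[0.2,[1,-1,-95],4],[0.2,[1,-1,-108],4],[0.2,[1,-1,-111],4],[0.2,[1,-1,-111],4],[0.4,[1,-1,-111],4],[0.6,[1,-1,-111],4],[0.8,[1,-1,-111],4],[0.8,[1,-1,-111],4]]'

```text
t: 6.2
ee_pos: [451.2, -10.7, 20.7]
orientation: [1.805, 2.569, 0.002]
ft_force: [-0.7, 0.7, 0.4]
width: 47.1
grasp_force: 0.0
```

Request:
servo_tool --plan '[[0.8,[0,0,0],0],[0.8,[0,0,0],0],[0.8,[0,0,0],0],[0.8,[0,0,0],0],[0.8,[0,0,5],0],[0.8,[0,0,20],0],[0.8,[0,0,50],0],[0.8,[0,0,80],0],[0.8,[0,0,80],0],[0.8,[0,0,80],0]]'

```text
t: 7.03
ee_pos: [451.5, -10.7, 101.1]
orientation: [1.804, 2.568, 0.003]
ft_force: [-0.3, 0.5, -0.2]
width: 34.7
grasp_force: 30.0
```

Request:
servo_tool --plan '[[0.8,[-7,-28,0],-2],[0.8,[-16,-65,0],-4],[0.8,[-25,-103,0],-6],[0.8,[-34,-140,0],-8],[0.8,[-42,-175,0],-9],[0.8,[-47,-195,0],-9],[0.8,[-47,-195,0],-9],[0.8,[-47,-195,-20],-9],[0.8,[-47,-195,-45],-9],[0.8,[-47,-195,-60],-9]]'

```text
t: 7.87
ee_pos: [402.3, -204.5, 37.5]
orientation: [-2.001, -2.419, 0.001]
ft_force: [-0.2, 1.6, -0.2]
width: 34.6
grasp_force: 30.0
```

Request:
servo_tool --plan '[[0.8,[0,0,-6],0],[0.8,[0,0,-11],0],[0.8,[0,0,-14],0],[0.8,[0,0,-15],0],[0.8,[0,0,-15],0],[0.8,[0,0,-15],0]]'

```text
t: 8.37
ee_pos: [403.9, -205.8, 25.3]
orientation: [2.001, 2.42, 0.0]
ft_force: [0.5, -0.2, -0.4]
width: 34.5
grasp_force: 30.0
```

Request:
servo_tool --plan '[[0.5,[0,0,0],0],[0.46,[0,0,0],0],[0.46,[0,0,0],0],[0.46,[0,0,10],0],[0.3,[0,0,30],0],[0,[0,0,65],0],[0,[0,0,100],0],[0,[0,35,110],0],[0,[0,75,110],0],[0,[0,115,110],0]]'

```text
t: 9.2
ee_pos: [404.1, -90.2, 136.7]
orientation: [2.003, 2.416, 0.003]
ft_force: [1.2, 1.0, -0.2]
width: 84.3
grasp_force: 0.0
```

Request:
servo_tool --plan '[[0,[15,30,0],0],[0,[45,55,0],0],[0,[80,67,0],0],[0,[115,67,0],0],[0,[140,67,0],0],[0,[147,67,0],0],[0,[147,67,0],0],[0,[147,67,-25],0],[0,[147,67,-25],0],[0,[147,67,-25],0]]'

```text
t: 10.03
ee_pos: [547.6, -23.9, 109.1]
orientation: [-2.0, -2.418, 0.004]
ft_force: [-0.3, -0.1, -0.9]
width: 87.7
grasp_force: 0.0
```

Run:
```python
from h import *
im=ctrl.get_image("top"); cv2.imwrite("pics/top2.png",im); s=ctrl.get_image("side")
a=cv2.resize(im[160:290,200:440],None,fx=2.4,fy=2.4,interpolation=cv2.INTER_CUBIC)
b=cv2.resize(s[180:290,130:390],(576,244),interpolation=cv2.INTER_CUBIC)
cv2.imwrite("pics/v2.png",np.vstack([a,b])); o=ctrl.get_obs(); print(o["ee_pos"],o["width"])
```

```text
[549.50255062 -23.89790281 110.35749249] 87.57495024295324
```

View pics/v2.png

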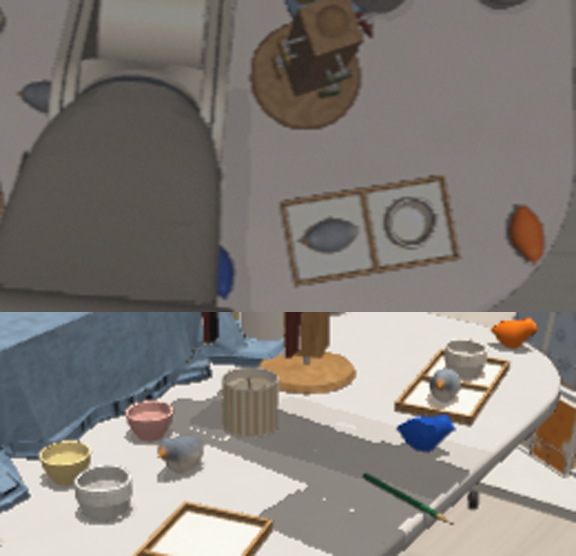

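The bird is in the left cell (328,236) and upright. The gripper isn't visible above the candle in the side view, so I check the candle position before descending.

Run:
```python
from h import *
s=ctrl.get_image("side"); cv2.imwrite("pics/s2.png",s)
for p in [(550.7,-23.9,60),(550.7,-23.9,0),(549.5,-23.9,110),(549.5,-23.9,96)]: print(p,np.round(proj("side",p),1))
```

```text
(550.7, -23.9, 60) [242.3 209. ]
(550.7, -23.9, 0) [242.5 231.1]
(549.5, -23.9, 110) [242.6 189.9]
(549.5, -23.9, 96) [242.6 195.3]
```

View pics/s2.png

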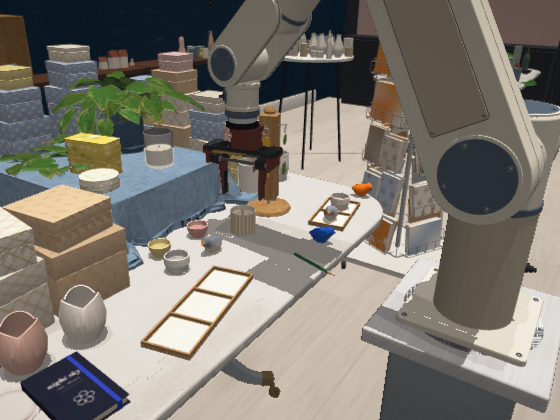

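The side view shows the open fingers at about (222,190) and (258,185), straddling the candle at (242,220), so the position agrees with the projection. Descending.

Request:
servo_tool --plan '[[0,[1,0,-25],0],[0,[1,0,-55],0],[0,[1,0,-72],0],[0,[1,0,-80],0],[0,[1,0,-80],0],[0,[1,0,-80],0],[0.2,[1,0,-80],0],[0.4,[1,0,-80],0],[0.6,[1,0,-80],0],[0.6,[1,0,-80],0]]'

```text
t: 11.02
ee_pos: [552.0, -23.7, 30.6]
orientation: [2.001, 2.42, 0.001]
ft_force: [-0.4, -0.1, 1.0]
width: 64.5
grasp_force: 0.0
```

Request:
servo_tool --plan '[[0.6,[0,0,0],0],[0.6,[0,0,0],0],[0.6,[0,0,0],0],[0.6,[0,0,0],0],[0.6,[0,0,5],0],[0.6,[0,0,25],0],[0.6,[0,0,60],0],[0.6,[0,0,75],0],[0.6,[0,0,75],0],[0.6,[0,0,75],0]]'

```text
t: 11.85
ee_pos: [551.7, -23.7, 105.2]
orientation: [2.001, 2.42, 0.001]
ft_force: [-0.6, -0.2, -3.1]
width: 60.6
grasp_force: 30.0
```

Request:
servo_tool --plan '[[0.6,[-10,23,0],1],[0.6,[-25,56,0],2],[0.6,[-40,90,0],2],[0.6,[-55,124,0],2],[0.6,[-70,158,0],2],[0.6,[-85,192,0],2],[0.6,[-100,226,0],2],[0.6,[-115,259,0],2],[0.6,[-128,288,0],2],[0.6,[-135,304,0],2]]'

```text
t: 12.68
ee_pos: [413.9, 282.2, 103.0]
orientation: [-1.956, -2.457, 0.004]
ft_force: [-0.3, -0.9, -2.5]
width: 60.4
grasp_force: 30.0
```

Request:
servo_tool --plan '[[0.6,[0,0,0],0],[0.6,[0,0,-20],0],[0.6,[0,0,-45],0],[0.6,[0,0,-60],0],[0.6,[0,0,-66],0],[0.6,[0,0,-69],0],[0.6,[0,0,-70],0],[0.6,[0,0,-70],0],[0.6,[0,0,-70],0]]'

```text
t: 13.43
ee_pos: [416.7, 279.9, 34.9]
orientation: [1.96, 2.455, 0.0]
ft_force: [-0.4, 0.0, -1.9]
width: 60.6
grasp_force: 30.0
```

Request:
servo_tool --plan '[[0.25,[0,0,0],0],[0.2,[0,0,0],0],[0.15,[0,0,0],0],[0.1,[0,0,0],0],[0,[0,0,10],0],[0,[0,0,45],0],[0,[0,0,80],0],[0,[0,0,100],0],[0,[18,-25,100],-3],[0,[40,-55,100],-6]]'

```text
t: 14.27
ee_pos: [457.1, 226.6, 137.4]
orientation: [2.082, 2.35, 0.006]
ft_force: [0.3, 1.3, 0.3]
width: 87.9
grasp_force: 0.0
```

Request:
servo_tool --plan '[[0,[20,-28,0],-3],[0,[42,-58,0],-6],[0,[64,-90,0],-9],[0,[82,-115,0],-12],[0.2,[90,-124,0],-13],[0.2,[90,-124,0],-13],[0.2,[90,-124,0],-13],[0.2,[90,-124,-30],-13],[0.2,[90,-124,-60],-13],[0.2,[90,-124,-60],-13]]'

```text
t: 15.1
ee_pos: [541.9, 102.4, 70.7]
orientation: [-2.331, -2.099, 0.011]
ft_force: [-0.5, 0.1, 0.6]
width: 70.2
grasp_force: 0.0
```

Request:
servo_tool --plan '[[0.2,[0,0,0],0],[0.2,[0,0,-15],0],[0.2,[0,0,-35],0],[0.2,[0,0,-48],0],[0.2,[0,0,-54],0],[0.2,[0,0,-54],0],[0.2,[0,0,-54],0]]'

```text
t: 15.68
ee_pos: [546.7, 101.6, 21.4]
orientation: [2.337, 2.099, 0.0]
ft_force: [0.3, -0.3, -0.6]
width: 70.3
grasp_force: 0.0
```

Request:
servo_tool --plan '[[0.4,[0,-1,0],0],[0.6,[0,-1,0],0],[0.8,[0,-1,0],0],[0.8,[0,-1,0],0],[0.8,[0,-1,0],0],[0.8,[0,-1,0],0],[0.8,[0,-1,0],0],[0.8,[0,-1,0],0]]'

```text
t: 16.35
ee_pos: [546.5, 100.3, 20.9]
orientation: [2.338, 2.099, -0.0]
ft_force: [-0.4, -0.3, 3.5]
width: 34.9
grasp_force: 30.0
```

Request:
servo_tool --plan '[[0.8,[0,0,5],0],[0.8,[0,0,25],0],[0.8,[0,0,60],0],[0.8,[0,0,80],0],[0.8,[0,0,80],0],[0.8,[0,0,80],0]]'

```text
t: 16.85
ee_pos: [547.2, 100.4, 101.9]
orientation: [2.337, 2.098, 0.004]
ft_force: [-0.3, 0.3, -0.8]
width: 34.5
grasp_force: 30.0
```

Request:
servo_tool --plan '[[0.8,[-20,17,0],4],[0.8,[-45,38,0],8],[0.8,[-70,60,0],12],[0.8,[-95,81,0],16],[0.8,[-110,95,0],19],[0.8,[-110,95,0],19],[0.8,[-110,95,0],19],[0.8,[-110,95,-20],19],[0.8,[-110,95,-45],19],[0.8,[-110,95,-60],19]]'

```text
t: 17.68
ee_pos: [437.0, 194.4, 38.9]
orientation: [-1.962, -2.453, 0.001]
ft_force: [-0.7, -0.3, -0.7]
width: 34.4
grasp_force: 30.0
```

Request:
servo_tool --plan '[[0.8,[0,0,-7],0],[0.8,[0,0,-12],0],[0.8,[0,0,-15],0],[0.8,[0,0,-16],0],[0.8,[0,0,-16],0],[0.8,[0,0,-16],0]]'

```text
t: 18.18
ee_pos: [437.1, 195.4, 25.3]
orientation: [1.96, 2.455, 0.002]
ft_force: [-0.1, -0.0, 0.2]
width: 34.6
grasp_force: 30.0
```

Request:
servo_tool --plan '[[0.5,[0,0,0],0],[0.46,[0,0,0],0],[0.46,[0,0,0],0],[0.46,[0,0,10],0],[0.3,[0,0,30],0],[0,[0,0,65],0],[0,[0,0,100],6],[0,[25,1,110],12],[0,[60,3,110],18],[0,[95,5,110],24]]'

```text
t: 19.02
ee_pos: [532.9, 200.7, 137.5]
orientation: [1.397, 2.812, 0.004]
ft_force: [0.5, -0.5, 0.3]
width: 84.1
grasp_force: 0.0
```

Request:
servo_tool --plan '[[0,[15,0,0],4],[0,[21,0,0],8],[0,[21,0,0],8],[0,[21,0,-30],8],[0,[21,0,-65],8],[0,[21,0,-95],8],[0,[21,0,-108],8],[0,[21,0,-110],8],[0,[21,0,-110],8],[0,[21,0,-110],8]]'

```text
t: 19.85
ee_pos: [553.2, 200.7, 26.2]
orientation: [1.207, 2.899, 0.002]
ft_force: [-0.1, 0.5, 0.3]
width: 87.7
grasp_force: 0.0
```

Request:
servo_tool --plan '[[0.2,[0,0,0],0],[0.5,[0,0,0],0],[0.7,[0,0,0],0],[0.7,[0,0,0],0],[0.7,[0,0,0],0],[0.7,[0,0,0],0],[0.7,[0,0,0],0],[0.7,[0,0,0],0]]'

```text
t: 20.52
ee_pos: [553.1, 200.6, 25.2]
orientation: [1.206, 2.9, 0.001]
ft_force: [-0.2, 1.1, 5.8]
width: 52.4
grasp_force: 30.0
```

Request:
servo_tool --plan '[[0.7,[0,0,5],0],[0.7,[0,0,25],0],[0.7,[0,0,60],0],[0.7,[0,0,90],0],[0.7,[0,0,90],0],[0.7,[0,0,90],0]]'

```text
t: 21.02
ee_pos: [553.1, 200.5, 116.2]
orientation: [1.206, 2.899, 0.003]
ft_force: [-0.6, 0.0, -0.7]
width: 52.3
grasp_force: 30.0
```

Request:
servo_tool --plan '[[0.7,[-25,15,0],0],[0.7,[-52,40,0],-6],[0.7,[-79,68,0],-12],[0.7,[-105,97,0],-18],[0.7,[-130,127,0],-24],[0.7,[-150,153,0],-30],[0.7,[-157,166,0],-31],[0.7,[-157,166,0],-31],[0.7,[-157,166,-25],-31],[0.7,[-157,166,-50],-31]]'

```text
t: 21.85
ee_pos: [395.7, 366.2, 64.1]
orientation: [1.935, 2.474, 0.002]
ft_force: [-0.2, -0.1, -1.3]
width: 52.2
grasp_force: 30.0
```

Request:
servo_tool --plan '[[0.7,[0,0,-15],0],[0.7,[0,0,-25],0],[0.7,[0,0,-32],0],[0.7,[0,0,-35],0],[0.7,[0,0,-36],0],[0.7,[0,0,-36],0],[0.7,[0,0,-36],0]]'

```text
t: 22.43
ee_pos: [395.9, 366.1, 29.2]
orientation: [1.938, 2.472, 0.001]
ft_force: [0.9, -0.2, -0.5]
width: 52.6
grasp_force: 30.0
```

Release, rise and back off out of view.

Request:
servo_tool --plan '[[0.35,[0,0,0],0],[0.3,[0,0,0],0],[0.2,[0,0,0],0],[0.1,[0,0,0],0],[0,[0,0,12],0],[0,[0,0,45],0],[0,[0,0,85],0],[0,[0,0,125],0],[0,[0,0,160],0],[0,[0,0,180],0]]'

```text
t: 23.27
ee_pos: [396.5, 367.3, 213.8]
orientation: [1.937, 2.472, 0.009]
ft_force: [0.6, 0.7, 0.9]
width: 87.9
grasp_force: 0.0
```

Request:
servo_tool --plan '[[0,[10,-40,0],0],[0,[20,-80,0],0],[0,[25,-120,0],0],[0,[30,-160,0],0],[0,[35,-200,0],0],[0,[40,-240,0],0],[0,[45,-280,0],0],[0,[45,-320,0],0],[0,[45,-360,0],0],[0,[45,-400,0],0]]'

```text
t: 24.1
ee_pos: [440.1, -35.5, 209.7]
orientation: [1.937, 2.472, 0.001]
ft_force: [0.9, -0.5, 0.4]
width: 87.8
grasp_force: 0.0
```

Run:
```python
from h import *
im=ctrl.get_image("top"); s=ctrl.get_image("side")
a=cv2.resize(im[150:290,90:440],(750,300),interpolation=cv2.INTER_CUBIC)
b=cv2.resize(s[160:360,100:400],(450,300),interpolation=cv2.INTER_CUBIC); b=np.hstack([b,np.zeros((300,300,3),np.uint8)])
cv2.imwrite("pics/v3.png",np.vstack([a,b])); o=ctrl.get_obs(); print(o["ee_pos"],o["t"])
for n,p in dict(candle=(416.3,280.6,64),potL=(395.9,366.2,42),birdR=(436.7,195,26)).items():
    u,v=proj("top",p); print(n,(u-90)*750/350,(v-150)*300/140)
```

```text
[440.41392114 -38.27564862 209.70803227] 24.2
candle 114.2932039238783 208.36975223348287
potL 44.79103552925469 225.3762130725869
birdR 194.89285426228537 195.55770207537384
```

View pics/v3.png

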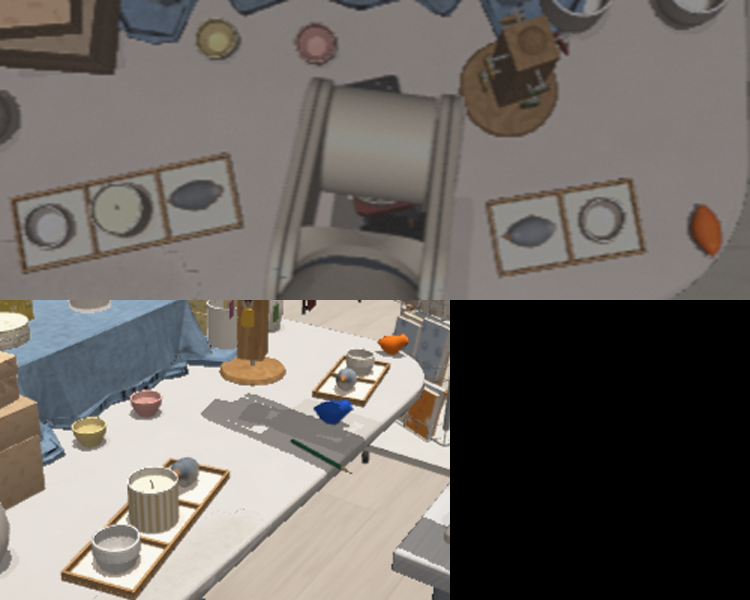

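The final view shows all five things upright and within about 6 mm of their cell middles: pot (48,226), candle (119,209), bird (196,195), and bird (529,231) with pot (601,219) in the other tray. The egg cups (217,39) and (316,42) are untouched, so I'm handing in.

```bash
python3 -c "
from workcell import ctrl
print(ctrl.close_job())"
```

```text
the job is handed in; nothing more can be done
None
```

Both gift sets are made up and the job is handed in, though no verdict came back: in the last pictures all five things stand upright near the middle of their compartments, with the egg cups untouched.

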